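# Complete the meter rebuild kit

## Task

Complete the meter rebuild kit in the plywood tray: turn the parts carousel until the brass coin slide has come round to the notch in the clear cover, then lift the slide out and lay it flat in its T-shaped pocket, head end in the wide part. Also lay the orange window frame, now on the mat, flat in its rectangular pocket. Set both down inside their pockets rather than dropping them, and leave the mainspring case, the brass cam in the carousel, the coin tester and the other things as they are.

Things in the scene. Friction and masses are not known exactly. Their poses are not given: they have to be found in the camera images.
- coin_slide: Brass coin slide: flat T-shaped plate 8 mm thick, 76 mm long, lying flat in a carousel compartment. Blade 62 x 26 mm with a coin hole; across one end a head 14 mm long, 42 mm wide. 0.14 kg. Origin: in the underside near the centre of mass, on the centre line, 31.6 mm from the head's end face, 44.4 mm from the tail end; x points to the head end, z up. Grip it across the blade at the origin.
- slide_head (a point): Middle of the coin slide's head, 24.6 mm from the slide's origin along its x, at half its thickness.
- window_frame: Orange plastic window frame, a flat rectangular ring 88 x 52 mm and 10 mm thick with bars 12 mm wide and an open window 64 x 28 mm; 0.04 kg. Lies flat on the mat on the robot's side of the tray. Origin: centre of its underside; x along the 88 mm length, z up. The same either way round.
- kit_tray: Plywood tray, fixed, 120 mm (x) by 290 mm (y), 14 mm high; pocket floors 5 mm above the mat, walls 9 mm high. A finger trough 40 mm wide, floor level with the pockets, runs along y through the middle of all pockets and out at both ends. Pockets along y: slide (+y), frame (middle), mainspring case (-y). Origin: centre of underside; x away from the robot at yaw 0, yaw within 0.35 rad of 0.
- slide_pocket (a point): In the floor of the coin slide's T-shaped pocket, where the slide's origin comes to lie; axes as the tray's. The wide part for the head is at the tray's +x end, so the slide's x must point along the tray's +x (the other way round it does not go in); 2.5 mm play on each side.
- frame_pocket (a point): Centre of the floor of the window frame's pocket, 93 mm along the tray's x and 57 mm along its y (2.5 mm play on each side of the frame); axes as the tray's.
- mainspring_case: Round steel mainspring case, 58 mm across and 18 mm high, already in its pocket of the tray; stays there. Origin: centre of its underside.
- carousel_base: Fixed base of the parts carousel: grey plate 310 mm square, 10 mm thick, and over it on four corner pillars a flat clear cover of the same size, 40 to 44 mm above the mat. Origin: on the carousel's axis at mat level; x away from the robot at yaw 0, yaw within 0.25 rad of 0. The cover's one notch, 140 mm wide, is in the middle of its -x side, from the edge to 30 mm from the axis.
- carousel (a joint): Carousel angle, rad, positive anticlockwise from above, limits -3.1 to 3.1; light friction (0.06 N m), stays where left; contents turn with it. 150 mm radius, five 72 deg compartments between dividers 3 mm thick, tops 36 mm above the mat; compartment floors 20 mm, rim 30 mm above the mat. Near 0 the screws are at the notch and the slide's compartment is next to them on one side or the other.
- carousel_knob (a point): Centre of the top face of the carousel's round black knob, on the axis, 72 mm above the mat; knob 40 mm in diameter and 25 mm high (from 47 to 72 mm above the mat), rigid with the turning part. Can be gripped at any yaw from above.
- brass_cam: Small brass cam: disc 34 mm across with a nose, 6 mm thick, in the carousel compartment on the other side of the screws; stays in the carousel. Origin: centre of the disc's underside.
- coin_tester: Cream bakelite coin tester with a black rocker switch, 150 mm wide (y), 110 mm deep, 95 mm high, standing at the far side of the bench; not part of the work. Origin: at mat level, 45 mm behind its front face.
- case_pocket (a point): Centre of the floor of the mainspring case's pocket; axes as the tray's.
Things that resemble listed ones, but are neither listed nor needed, are in the scene too. Of the things that look like the window_frame, the smallest one is meant.

How it is judged:
By the outcome, as a careful person would: the job done as asked, in the order asked, and still so for the second after the job is handed in, with the robot touching nothing.
It also fails if it takes over 69 s, if anything falls off the work surface, if the arm or the gripper's body presses on something with over 40 N, if the wrist force passes 120 N, or if a joint passes its speed limit or range.

## Robot

A 7-joint arm with a two-finger parallel gripper is mounted at the origin on the work surface. World frame = base frame: x ahead of the robot, y to its left, z up, the work surface at z = 0. Lengths are in m, angles in rad, forces in N, time in s.
With the tool pointing down it reaches from about 0.425 to 1.025 m from the base axis. Payload 3.6 kg.
Tool frame: the origin (TCP) lies at the very end of the fingers, on their centre line; the grasp point (between the pads) lies 19 mm behind it; z points along the fingers, y is the direction in which the jaws open and shut (so a half turn about z gives the same grasp; the last joint's range is limited). The gripper opens to 85 mm and grips with 20 to 120 N. Pads are 22 mm wide; open, the fingers measure 114 mm over their backs; the gripper's body (76 mm by 85 mm) begins 54 mm behind the grasp point. The pads swing forward as they close: fully open they stand 13 mm farther back than shut.
Start: joints at [-1.254, 0.591, 0.048, 1.609, -0.033, 0.943, -0.034], TCP at [0.289, 0.665, 0.231] pointing down, gripper open.
Joint ranges: [-2.69, 2.69], [-0.47, 2.24], [-1.27, 1.36], [0.19, 2.51], [-1.53, 4.68], [0.08, 2.07], [-3.09, 3.09]. Speed limits (rad/s): [2.57, 2.57, 3.14, 3.14, 3.14, 3.14, 3.14].

## Interface

Orientations are given as a unit quaternion [w, x, y, z].
In Python, from workcell import state, snapshot, close_job gives the robot as it stands.
- The arm moves only by the shell command python3 -m handwheel 'ROWS' [OPENING] [FORCE]. ROWS is JSON, a list of rows, each a list of 4 numbers: the shift along the tool's x, y, z in mm, then the turn about the tool's z in rad. A call has 1 to 12 rows; each row is the pose to reach, as a shift and turn from the pose measured when the call began, along the tool's axes at that moment; what a row does not reach only later rows make up. A row lasts 1/10 s, in which the tool goes at most 50 mm and 8.59 degrees, less where a joint would pass 70% of its speed; a pose out of reach is approached as far as the arm can. A call with a gripper value outside its range is refused whole. OPENING is the closure in counts, from 0 (fully open) to 255 (shut), set as the call begins (- or left out, the last holds). The fingers move at their own pace and stop on an object; FORCE is the grip in N (left out, the last holds). Time passes only in rows, so rows that repeat a pose let the fingers close. It gives the time, the measured TCP pose, the force and the opening at its end, in the units of the state.
- state(): the state, without advancing time (a new reading comes with each control period).
- snapshot(name): name is "scene" or "side" or "wrist"; returns a dict with "image" (384x512x3 uint8, red, green, blue), "intrinsics" (3x3 intrinsics, pixels), "pose" (4x4, takes a point from camera to world coordinates). Camera axes: x right, y up, looking along -z (the intrinsics and any distortion apply to the point x, -y, -z); pixel columns grow to the right and rows downward; lengths in m; the calibration is good to about 2 mm. A picture is of the moment at which its call begins. There is no depth.
- close_job(): hands the job in, once; it reports no verdict.
The state is a dict: "clock": time; "joint_pos": joint angles; "qvel": joint speeds; "joint_torque": joint torques, N m; "ee_pos": TCP position; "ee_rot": TCP orientation; "ft_force": force on the tool from outside, world axes, zero at the start; "torque": the same for the moment, N m; "finger_gap": finger opening in m.
Only numpy, scipy, OpenCV 4.12 (cv2) and the standard library are available. Lean on these libraries where they do the work, as an engineer would, in place of code of your own. Each camera call takes 0.05 s, during which the arm holds its last target. There are 200 camera calls.

## Working session

There is one attempt and no reset: what is moved stays moved. The work goes in short steps, Python scripts to look and compute and a shell command to move; the robot and the scene stay as the last step left them, time stands still between calls to the robot, and variables do not carry over. Pictures are saved under pics/ and viewed, about 8 in all and at most 12, crops included, and the job is handed in when it is done.

```bash
mkdir -p pics; ls; cat > h.py <<'E'
import numpy as np, cv2
from workcell import state, snapshot
def snap(n,f):
    s=snapshot(n); cv2.imwrite(f'pics/{f}.png',s['image'][:,:,::-1]); np.savez(f'pics/{f}.npz',K=s['intrinsics'],T=s['pose']); return s
def w(f,uv,z):
    d=np.load(f'pics/{f}.npz'); K,T=d['K'],d['T']
    uv=np.atleast_2d(np.array(uv,float)); r=np.c_[uv,np.ones(len(uv))]@np.linalg.inv(K).T
    r=r*[1,-1,-1]@T[:3,:3].T; o=T[:3,3]; return o+r*((z-o[2])/r[:,2])[:,None]
def px(f,p):
    d=np.load(f'pics/{f}.npz'); K,T=d['K'],d['T']
    c=(np.atleast_2d(p)-T[:3,3])@T[:3,:3]*[1,-1,-1]; q=c@K.T; return q[:,:2]/q[:,2:]
E
python3 - <<'E'
from h import *
a=snap('scene','a'); b=snap('side','b'); c=snap('wrist','c')
cv2.imwrite('pics/abc.png',np.hstack([a['image'],b['image']])[:,:,::-1][:, :]) 
im=cv2.imread('pics/a.png'); cv2.imwrite('pics/a2.png',cv2.resize(im,(800,600),interpolation=cv2.INTER_CUBIC))
im=cv2.imread('pics/b.png'); cv2.imwrite('pics/b2.png',cv2.resize(im,(800,600),interpolation=cv2.INTER_CUBIC))
for x in (a,b,c): print(x['intrinsics'],x['pose'])
print(state())
E
```

```text
pics
[[491.0144432    0.         251.16872803]
 [  0.         491.0144432  186.18106779]
 [  0.           0.           1.        ]] [[-0.08308884 -0.80047456  0.59357958  1.35879385]
 [ 0.99653785 -0.06849055  0.04713139  0.16161439]
 [ 0.00292711  0.59544061  0.80339399  1.20674154]
 [ 0.          0.          0.          1.        ]]
[[393.64144858   0.         244.50043382]
 [  0.         393.64144858 191.49482839]
 [  0.           0.           1.        ]] [[ 0.95326146  0.1686807  -0.2506779   0.20568574]
 [-0.30212909  0.52320985 -0.79684971 -0.99469719]
 [-0.00325602  0.83534321  0.54971913  0.83967626]
 [ 0.          0.          0.          1.        ]]
[[316.7198247    0.         254.38273462]
 [  0.         316.7198247  189.87257594]
 [  0.           0.           1.        ]] [[ 0.39840216 -0.8857814  -0.23804837  0.22866457]
 [ 0.91720847  0.38416014  0.10559171  0.69166988]
 [-0.00208247 -0.26040795  0.96549643  0.3726343 ]
 [ 0.          0.          0.          1.        ]]
{'clock': 0.15, 'joint_pos': array([-1.25450501,  0.5919316 ,  0.04834193,  1.6095196 , -0.03330988,
        0.94269545, -0.03367997]), 'qvel': array([ 3.17450390e-05, -1.62228379e-03,  1.12053086e-03, -2.55753251e-03,
       -8.63733080e-04,  1.00188648e-04,  9.50756030e-04]), 'joint_torque': array([ 2.45294999e-03, -5.49247313e+01,  1.54933210e+00, -1.98452711e+01,
        9.54222400e-03,  5.66517556e-03, -2.40169697e-06]), 'ee_pos': array([0.28860325, 0.66438873, 0.23039061]), 'ee_rot': array([-1.24554596e-04,  2.03431649e-01,  9.79088760e-01, -8.65309185e-04]), 'ft_force': array([ 0.04966947, -0.134875  ,  0.45785353]), 'torque': array([ 0.010504  ,  0.03421581, -0.0047192 ]), 'finger_gap': 0.08541213591017076}
```

View pics/a2.png

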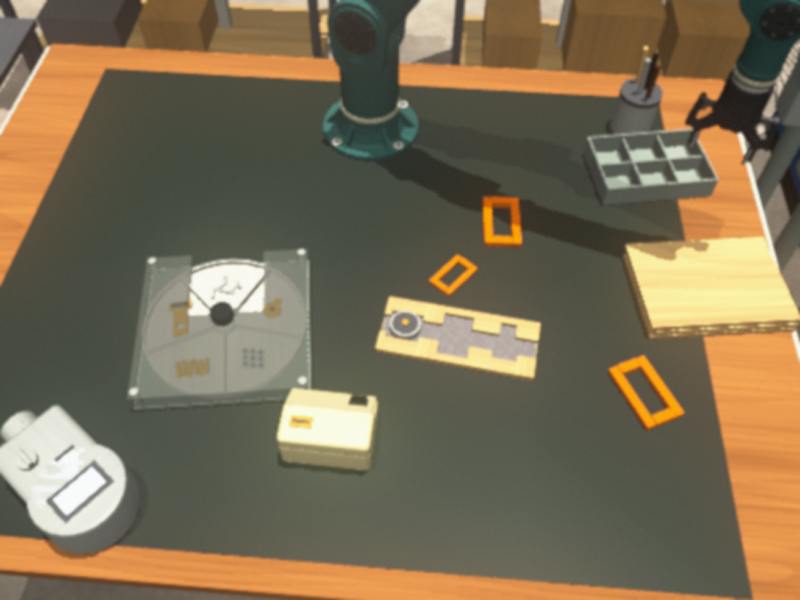

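View pics/b2.png

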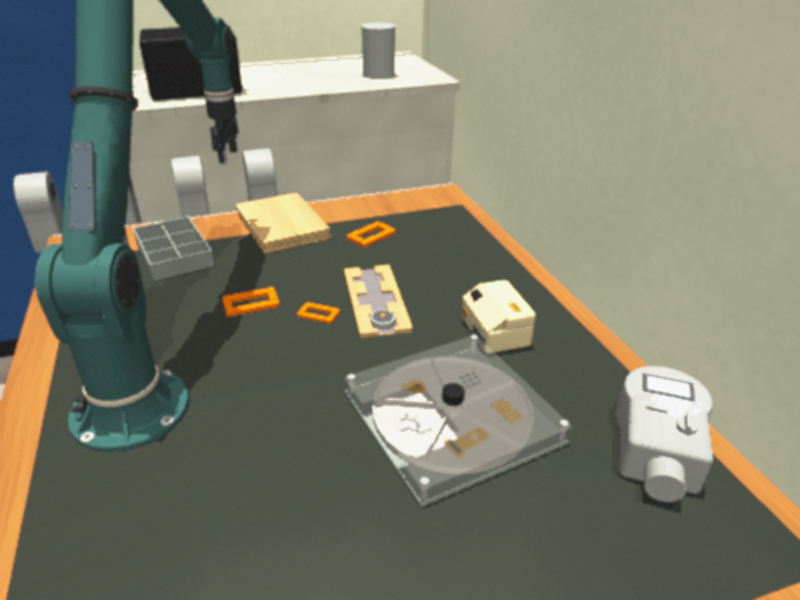

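The frame lookalikes in the 800x600 scene view are at (453,274), (502,220) and (646,390). The one at (453,274), robot side of the tray, is clearly the smallest. The slide is in the carousel at (180,318), on the -y side of the screws, so the carousel has to turn by about -72°.

```bash
python3 - <<'E'
from h import *
s=lambda L:(np.array(L,float)+.5)*.64-.5
np.set_printoptions(precision=4,suppress=True)
print('tray',w('a',s([(391,297),(541,321),(533,377),(376,350)]),.014))
print('trayB',w('b',s([(345,268),(391,265),(411,331),(361,336)]),.014))
print('knob',w('a',s([(221.5,309)]),.072),w('b',s([(453,390)]),.072))
print('cover',w('a',s([(151,261),(302,252),(311,387),(132,393)]),.044))
for n in 'ab':
  im=cv2.imread(f'pics/{n}.png'); hsv=cv2.cvtColor(im,cv2.COLOR_BGR2HSV)
  m=cv2.inRange(hsv,(5,200,120),(16,255,255))
  cs,_=cv2.findContours(m,cv2.RETR_EXTERNAL,2)
  for c in cs:
    if cv2.contourArea(c)>150:
      p=w(n,c[:,0],.010)[:,:2]; r=cv2.minAreaRect((p*1000).astype(np.float32)); print(n,c.mean((0,1)),r)
im=cv2.imread('pics/a.png')
A=cv2.resize(im[155:265,80:205],(750,660)[:2] and (680,598),interpolation=cv2.INTER_CUBIC)
cv2.imwrite('pics/a3.png',A)
E
```

```text
tray [[0.4917 0.0895 0.014 ]
 [0.5234 0.3755 0.014 ]
 [0.6465 0.3574 0.014 ]
 [0.6137 0.0723 0.014 ]]
trayB [[0.534  0.3772 0.014 ]
 [0.6549 0.3547 0.014 ]
 [0.6048 0.0585 0.014 ]
 [0.4918 0.075  0.014 ]]
knob [[ 0.5868 -0.2102  0.072 ]] [[ 0.5883 -0.2132  0.072 ]]
cover [[ 0.467  -0.3801  0.044 ]
 [ 0.4196 -0.0917  0.044 ]
 [ 0.7169 -0.0301  0.044 ]
 [ 0.7545 -0.3342  0.044 ]]
a [323.4615 137.9744] ((260.58648681640625, 302.4690246582031), (109.72374725341797, 75.70267486572266), 4.925483226776123)
b [160.4925 193.194 ] ((274.2458190917969, 301.8446960449219), (126.64927673339844, 94.87223815917969), 3.650425910949707)
```

View pics/a3.png

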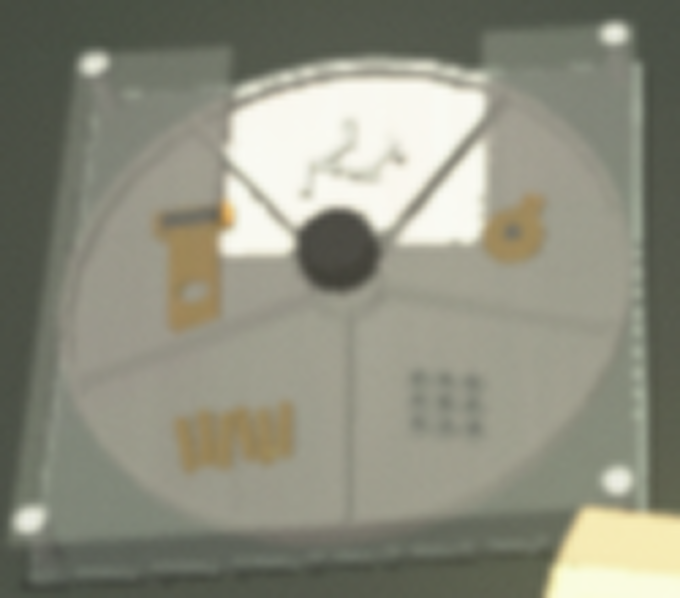

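View pics/c.png

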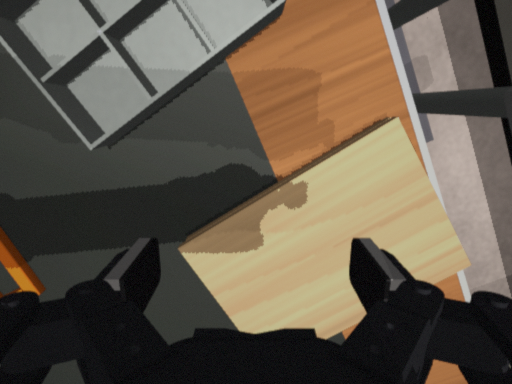

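```bash
cat >> h.py <<'E'
from scipy.spatial.transform import Rotation as Rn
def go(x,y,z,yang=None):
    s=state(); q=s['ee_rot']; R=Rn.from_quat([q[1],q[2],q[3],q[0]]).as_matrix()
    d=R.T@(np.array([x,y,z])-s['ee_pos'])*1000
    cur=np.arctan2(R[1,1],R[0,1]); t=0
    if yang is not None:
        t=-(np.radians(yang)-cur); t=(t+np.pi/2)%np.pi-np.pi/2
    print('rows',d.round(1),'turn',round(t,3),'| yang now',round(np.degrees(cur),1),'j7',s['joint_pos'][6].round(2),'tcp',s['ee_pos'].round(4),'F',s['ft_force'].round(1),'gap',round(s['finger_gap'],4),'t',s['clock'])
E
python3 - <<'E'
from h import *
np.set_printoptions(precision=4,suppress=True)
c=lambda L:np.array(L,float)/5.44+[80-.4,155-.4]
p=w('a',c([(193,322),(196,210)]),.028); print(p, np.degrees(np.arctan2(*(p[1]-p[0])[1::-1])))
div=w('a',c([(300,240),(190,125),(385,250),(498,100)]),.036);print(div)
im=cv2.imread('pics/a.png');hsv=cv2.cvtColor(im,cv2.COLOR_BGR2HSV)
m=cv2.inRange(hsv,(5,170,100),(20,255,255));cs,_=cv2.findContours(m[:,270:320].copy(),0,2)
for k in cs:
  if cv2.contourArea(k)>100: print(cv2.minAreaRect((w('a',k[:,0]+[270,0],.01)[:,:2]*1000).astype(np.float32)))
go(.587,-.211,.13,16)
E
```

```text
[[ 0.6193 -0.2879  0.028 ]
 [ 0.5478 -0.3043  0.028 ]] -167.1226929634176
[[ 0.5679 -0.2409  0.036 ]
 [ 0.4967 -0.3187  0.036 ]
 [ 0.5705 -0.1943  0.036 ]
 [ 0.4649 -0.1525  0.036 ]]
((422.6156005859375, 206.4222869873047), (56.753509521484375, 93.67364501953125), 52.861209869384766)
((272.20526123046875, 278.2786865234375), (141.45094299316406, 36.13065719604492), 0.06218702346086502)
rows [-622.4 -683.9  101.7] turn 0.882 | yang now 66.5 j7 -0.03 tcp [0.2886 0.6644 0.2304] F [ 0.  -0.1  0.5] gap 0.0854 t 0.15
```

```bash
python3 -m handwheel '[[-622,-684,60,-0.64],[-622,-684,60,-0.64],[-622,-684,60,-0.64],[-622,-684,60,-0.64],[-622,-684,60,-0.64],[-622,-684,60,-0.64],[-622,-684,60,-0.64],[-622,-684,60,-0.64],[-622,-684,60,-0.64],[-622,-684,60,-0.64],[-622,-684,60,-0.64],[-622,-684,60,-0.64]]' 0 40
python3 -c "
from h import *; go(.587,-.211,.17,103)"
```

```text
clock: 1.35
ee_pos: [0.4819, 0.0961, 0.1926]
ee_rot: [-0.0, -0.115, 0.993, -0.001]
ft_force: [1.2, -0.1, -0.2]
finger_gap: 0.0851
rows [ -32.2 -323.    23.1] turn 0.004 | yang now 103.2 j7 1.47 tcp [0.4819 0.0961 0.1926] F [ 1.2 -0.1 -0.2] gap 0.0851 t 1.35
```

```bash
python3 -m handwheel '[[-32,-323,23,0],[-32,-323,23,0],[-32,-323,23,0],[-32,-323,23,0],[-32,-323,23,0],[-32,-323,23,0],[-32,-323,23,0],[-32,-323,23,0],[-32,-323,23,0],[-32,-323,23,0]]'
python3 - <<'E'
from h import *
s=snap('wrist','d'); go(.587,-.211,.054,103)
K=px('d',[[.587,-.211,.072]]); print(K)
im=s['image'][:,:,::-1].copy(); cv2.drawMarker(im,tuple(int(v) for v in K[0]),(0,0,255)); cv2.imwrite('pics/d.png',im)
E
```

```text
clock: 2.35
ee_pos: [0.5865, -0.209, 0.1699]
ee_rot: [-0.001, -0.116, 0.993, 0.0]
ft_force: [-0.5, 0.9, 0.2]
finger_gap: 0.0853
rows [ -0.   -2.3 116. ] turn 0.006 | yang now 103.4 j7 2.04 tcp [ 0.5866 -0.2087  0.17  ] F [-0.6  1.2  0.9] gap 0.0856 t 2.4
[[250.74019945 190.70275509]]
```

View pics/d.png

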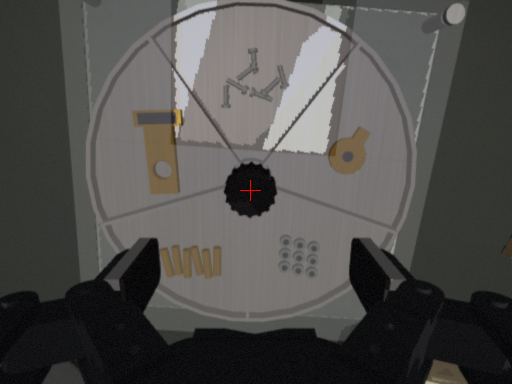

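The knob lies exactly at the prediction (251,190). The slide's head is at (157,117) and its tail at (165,192). I'll descend and grip the knob.

```bash
python3 - <<'E'
from h import *
np.set_printoptions(precision=4,suppress=True)
p=w('d',[(165,192),(157,111)],.028); print(p,np.degrees(np.arctan2(*(p[1]-p[0])[1::-1])))
o=p[1]+(p[0]-p[1])*31.6/76; print('org',o[:2],np.degrees(np.arctan2(o[1]+.211,o[0]-.587)))
n=w('d',[(176,100),(172,140),(332,154),(355,10)],.044); print(n); print(np.degrees(np.arctan2(*(w('d',[(455,14)],.044)[0]-w('d',[(70,5)],.044)[0])[1::-1])))
E
python3 -m handwheel '[[0,-2,50,0],[0,-2,100,0],[0,-2,117,0],[0,-2,117,0],[0,-2,117,0],[0,-2,117,0]]'
python3 -m handwheel '[[0,0,0,0],[0,0,0,0],[0,0,0,0],[0,0,0,0],[0,0,0,0],[0,0,0,0],[0,0,0,0]]' 255 40
```

```text
[[ 0.6183 -0.2861  0.028 ]
 [ 0.5475 -0.3046  0.028 ]] -165.4108698765429
org [ 0.5769 -0.2969] -96.6789354737332
[[ 0.5339 -0.2863  0.044 ]
 [ 0.5667 -0.2841  0.044 ]
 [ 0.547  -0.1496  0.044 ]
 [ 0.4374 -0.1648  0.044 ]]
102.12961491371719
clock: 3.0
ee_pos: [0.5884, -0.2104, 0.0548]
ee_rot: [0.001, -0.117, 0.993, -0.001]
ft_force: [-0.1, 0.6, -0.1]
finger_gap: 0.0857
clock: 3.7
ee_pos: [0.5894, -0.212, 0.0563]
ee_rot: [0.002, -0.116, 0.993, -0.002]
ft_force: [-1.4, -0.7, 5.0]
finger_gap: 0.0389
```

```bash
python3 -m handwheel '[[0,0,0,0.12],[0,0,0,0.25],[0,0,0,0.38],[0,0,0,0.51],[0,0,0,0.64],[0,0,0,0.77],[0,0,0,0.9],[0,0,0,1.03],[0,0,0,1.16],[0,0,0,1.29],[0,0,0,1.29],[0,0,0,1.29]]'
python3 -m handwheel '[[0,0,0,0],[0,0,0,0],[0,0,0,0],[0,0,-20,0],[0,0,-60,0],[0,0,-100,0],[0,0,-110,0],[0,0,-110,0],[0,0,-110,0]]' 0
python3 - <<'E'
from h import *
snap('wrist','e'); go(.50,-.22,.13,30)
E
```

```text
clock: 4.9
ee_pos: [0.589, -0.2127, 0.0564]
ee_rot: [0.003, 0.503, 0.864, -0.001]
ft_force: [0.2, -1.4, 1.3]
finger_gap: 0.0381
clock: 5.8
ee_pos: [0.5879, -0.2115, 0.1655]
ee_rot: [0.002, 0.503, 0.865, -0.001]
ft_force: [0.1, -0.1, -0.4]
finger_gap: 0.0858
rows [ 36.  -80.3  34.8] turn -0.006 | yang now 29.6 j7 1.1 tcp [ 0.5875 -0.2114  0.1649] F [0.2 0.3 0.6] gap 0.0849 t 5.85
```

View pics/e.png

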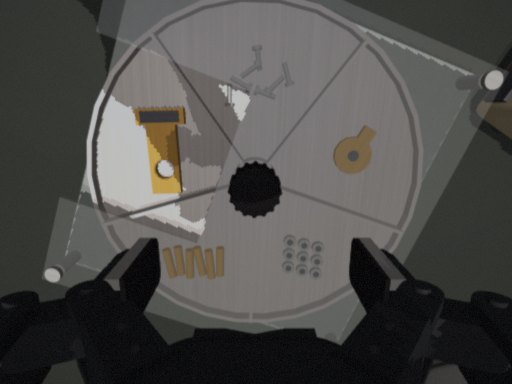

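```bash
python3 - <<'E'
from h import *
np.set_printoptions(precision=4,suppress=True)
im=cv2.imread('pics/e.png');hsv=cv2.cvtColor(im,cv2.COLOR_BGR2HSV)
m=cv2.inRange(hsv,(12,120,90),(26,255,255)); m[:, :120]=0; m[:,200:]=0; m[:95]=0;m[205:]=0
ys,xs=np.nonzero(m[140:195]); print(xs.min(),xs.max())
# blade mid-line
pts=[( np.nonzero(m[r])[0].min(),np.nonzero(m[r])[0].max(),r) for r in range(132,188,4)]
mid=w('e',[((a+b)/2,r) for a,b,r in pts],.028); wd=[np.linalg.norm(w('e',[(a,r)],.028)-w('e',[(b+1,r)],.028)) for a,b,r in pts]
print(np.array(wd)); v=np.linalg.svd(mid[:,:2]-mid[:,:2].mean(0))[2][0]
if v[1]<0: v=-v
c=mid[:,:2].mean(0); a=np.degrees(np.arctan2(v[1],v[0])); print('head dir',a)
col=np.nonzero(m.any(1))[0]; print('rows',col.min(),col.max())
t=[(np.array(w('e',[(x,r)],.028)[0,:2])-c)@v for x,r in((160,col.min()),(167,col.max()+1))]; print('ends',t)
o=c+v*((t[0]-.0316)+(t[1]+.0444))/2; print('origin',o, 'bearing',np.degrees(np.arctan2(o[1]+.2115,o[0]-.5875)))
go(*o,.07,a-90)
E
```

```text
147 180
[0.0244 0.0254 0.0254 0.0246 0.0256 0.0248 0.0249 0.025  0.0251 0.0252
 0.0252 0.0262 0.0254 0.0264]
head dir 121.36099028963653
rows 108 192
ends [np.float64(0.04328727177896743), np.float64(-0.032238578589769924)]
origin [ 0.5021 -0.2241] bearing -171.6044464059102
rows [ 31.5 -80.5  94.8] turn -0.03 | yang now 29.6 j7 1.1 tcp [ 0.5875 -0.2114  0.1649] F [0.2 0.3 0.6] gap 0.0849 t 5.85
```

```bash
python3 -m handwheel '[[15,-40,20,-0.03],[31,-80,40,-0.03],[31.5,-80.5,80,-0.03],[31.5,-80.5,95,-0.03],[31.5,-80.5,95,-0.03],[31.5,-80.5,95,-0.03]]' 110
python3 - <<'E'
from h import *
go(.5021,-.2241,.0225,31.4)
s=snap('wrist','f')
q=[[.5021+.0316*np.cos(2.118),-.2241+.0316*np.sin(2.118),.028],[.5021,-.2241,.028],[.5021-.0444*np.cos(2.118),-.2241-.0444*np.sin(2.118),.028]]
im=s['image'][:,:,::-1].copy()
for k in px('f',q): cv2.drawMarker(im,tuple(int(v) for v in k),(0,0,255),markerSize=12)
cv2.imwrite('pics/f.png',im)
E
```

```text
clock: 6.45
ee_pos: [0.5016, -0.2239, 0.0688]
ee_rot: [0.0, 0.49, 0.872, -0.001]
ft_force: [0.5, 0.6, -0.5]
finger_gap: 0.0484
rows [-0.3  0.4 46.3] turn -0.0 | yang now 31.4 j7 1.27 tcp [ 0.5016 -0.2239  0.0688] F [ 0.5  0.6 -0.5] gap 0.0484 t 6.45
```

View pics/f.png

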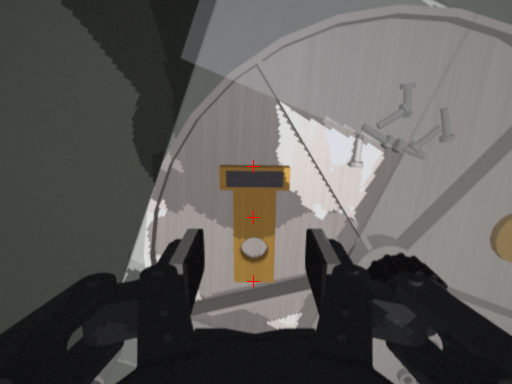

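Markers coincide with the slide's head end, origin and tail, and the jaws straddle it. I'll descend, grip and lift.

```bash
python3 -m handwheel '[[0,0,25,0],[0,0,40,0],[0,0,46.5,0],[0,0,46.5,0],[0,0,46.5,0]]'
python3 -m handwheel '[[0,0,0,0],[0,0,0,0],[0,0,0,0],[0,0,0,0],[0,0,0,0]]' 255 50
python3 -m handwheel '[[0,0,-10,0],[0,0,-20,0],[0,0,-50,0],[0,0,-90,0],[0,0,-90,0]]'
python3 - <<'E'
from h import *
s=snap('wrist','g'); go(.58,.32,.13,-97)
E
```

```text
clock: 7.0
ee_pos: [0.5027, -0.2245, 0.0235]
ee_rot: [0.002, 0.49, 0.872, -0.001]
ft_force: [-0.2, 0.9, -0.3]
finger_gap: 0.0483
clock: 7.5
ee_pos: [0.5031, -0.2249, 0.0245]
ee_rot: [0.002, 0.49, 0.872, -0.001]
ft_force: [-1.0, 0.1, 4.8]
finger_gap: 0.0237
clock: 8.0
ee_pos: [0.5059, -0.2262, 0.1194]
ee_rot: [0.007, 0.49, 0.872, -0.0]
ft_force: [0.6, -1.1, -1.5]
finger_gap: 0.0238
rows [426.3 348.2 -14.9] turn -0.901 | yang now 31.4 j7 1.24 tcp [ 0.5047 -0.2254  0.1175] F [-0.  -0.8 -2. ] gap 0.024 t 8.05
```

View pics/g.png

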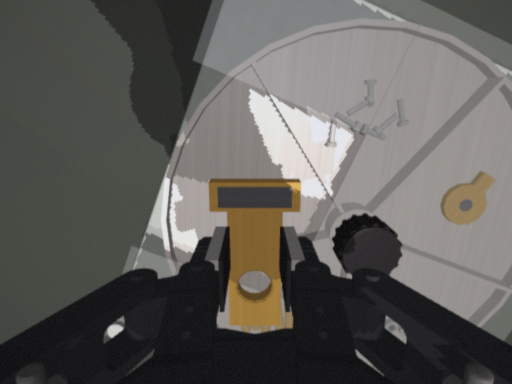

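```bash
python3 - <<'E'
from h import *
go(.50,.30,.18,-97)
E
```

```text
rows [450.4 269.8 -65.6] turn -0.901 | yang now 31.4 j7 1.24 tcp [ 0.5047 -0.2254  0.1175] F [-0.  -0.8 -2. ] gap 0.024 t 8.05
```

```bash
python3 -m handwheel '[[40,24,-30,0.14],[80,48,-66,0.28],[120,72,-66,0.42],[160,96,-66,0.56],[200,120,-66,0.7],[240,144,-66,0.84],[280,168,-66,0.98],[320,192,-66,1.12],[360,216,-66,1.26],[400,240,-66,1.4],[430,258,-66,1.54],[450,270,-66,1.68]]'
python3 -m handwheel '[[0,0,0,0.14],[0,0,0,0.28],[0,0,0,0.42],[0,0,0,0.56],[0,0,0,0.56],[0,0,0,0.56]]'
python3 - <<'E'
from h import *
s=snap('wrist','i'); snap('scene','j'); go(.50,.30,.18,-97)
cv2.imwrite('pics/i2.png',cv2.resize(s['image'][:,:,::-1],(800,600),interpolation=cv2.INTER_CUBIC))
E
```

```text
clock: 9.25
ee_pos: [0.4987, 0.3039, 0.179]
ee_rot: [0.004, 0.976, 0.217, 0.003]
ft_force: [0.7, -0.9, -0.8]
finger_gap: 0.0238
clock: 9.85
ee_pos: [0.498, 0.3037, 0.1781]
ee_rot: [0.003, 0.998, -0.06, 0.003]
ft_force: [-0.5, -0.4, -1.8]
finger_gap: 0.0233
rows [ 2.1  3.5 -1.4] turn 0.002 | yang now -96.9 j7 -1.46 tcp [0.4983 0.3038 0.1786] F [-0.6 -0.5 -1. ] gap 0.0238 t 9.95
```

View pics/i2.png

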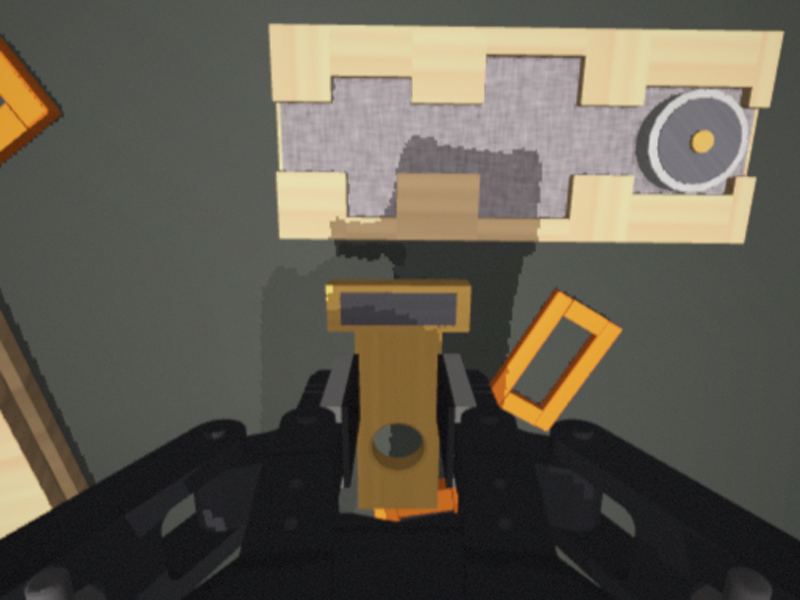

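```bash
python3 - <<'E'
from h import *
np.set_printoptions(precision=4,suppress=True)
s=lambda L:(np.array(L,float)+.5)*.64-.5
C=w('i',s([(270,24),(783,32),(742,243),(279,239)]),.014)[:,:2]
loc=np.array([[.06,.145],[.06,-.145],[-.06,-.145],[-.06,.145]])
A=loc-loc.mean(0);B=C-C.mean(0)
th=np.arctan2((A[:,0]*B[:,1]-A[:,1]*B[:,0]).sum(),(A*B).sum()); R=np.array([[np.cos(th),-np.sin(th)],[np.sin(th),np.cos(th)]])
t=C.mean(0); print('tray',t,th,np.degrees(th)); print('resid mm',(C-t-A@R.T)*1000)
L=lambda p,z:((w('i',s(p),z)[:,:2]-t)@R)*1000
print('slide pocket head/tail local',L([(330,77),(412,77),(347,217),(396,217)],.014))
print('shoulder',L([(330,101),(412,103),(347,173),(397,174)],.014))
print('frame pocket',L([(486,56),(582,56),(540,218),(570,218)],.014), L([(486,103),(582,103),(570,175),(480,174)],.014))
print('frame',w('i',s([(556,289),(622,328),(549,431),(490,390)]),.010))
E
```

```text
tray [0.5692 0.2226] -0.13131211784036714 -7.523630151177559
resid mm [[ 0.0428 -0.9046]
 [ 0.0386  0.2114]
 [ 0.3545  0.6265]
 [-0.4358  0.0666]]
slide pocket head/tail local [[ 33.1607 111.2224]
 [ 33.7738  64.1849]
 [-46.3994 102.604 ]
 [-46.0555  72.4834]]
shoulder [[ 20.266  111.5175]
 [ 19.7852  63.9138]
 [-20.1527 102.2332]
 [-20.3774  72.1671]]
frame pocket [[ 45.3795  22.2959]
 [ 46.1051 -32.4317]
 [-45.6537 -16.3003]
 [-45.4423 -34.8358]] [[ 20.3342  20.8527]
 [ 21.0479 -35.1226]
 [-19.717  -32.2335]
 [-19.7805  22.1625]]
frame [[0.4743 0.2031 0.01  ]
 [0.4423 0.1606 0.01  ]
 [0.372  0.2119 0.01  ]
 [0.4083 0.2508 0.01  ]]
```

```bash
python3 - <<'E'
from h import *
np.set_printoptions(precision=4,suppress=True)
s=lambda L:(np.array(L,float)+.5)*.64-.5
S=state(); q=S['ee_rot']; R=Rn.from_quat([q[1],q[2],q[3],q[0]]).as_matrix()
z=S['ee_pos'][2]+.0035
p=w('i',s([(327,281),(470,281),(356,508),(438,506),(357,350),(438,350)]),z); print(((p-S['ee_pos'])@R)*1000)
tx=-.1313; print(R)
go(.5807,.3093,.03,-97.5)
E
```

```text
[[ 33.1454 -21.2305  -3.3833]
 [ 33.1283  19.8932  -3.1722]
 [-42.8879 -14.4596  -3.8666]
 [-42.2293  12.3218  -3.7246]
 [ 12.0345 -13.037   -3.4851]
 [ 12.0015  11.1386  -3.3611]]
[[ 0.9927 -0.12    0.0061]
 [-0.12   -0.9928 -0.0059]
 [ 0.0068  0.0051 -1.    ]]
rows [ 80.1 -16.2 149.1] turn 0.011 | yang now -96.9 j7 -1.46 tcp [0.4983 0.3038 0.1786] F [-0.6 -0.5 -1. ] gap 0.0238 t 9.95
```

```bash
python3 -m handwheel '[[40,-8,0,0.011],[78.5,-15.3,20,0.011],[78.5,-15.3,60,0.011],[78.5,-15.3,100,0.011],[78.5,-15.3,130,0.011],[78.5,-15.3,148,0.011],[78.5,-15.3,148,0.011],[78.5,-15.3,148,0.011],[78.5,-15.3,148,0.011]]'
python3 - <<'E'
from h import *
s=snap('wrist','k'); go(.5807,.3093,.0095,-97.5)
cv2.imwrite('pics/k2.png',cv2.resize(s['image'][:,:,::-1],(800,600),interpolation=cv2.INTER_CUBIC))
E
```

```text
clock: 10.85
ee_pos: [0.5805, 0.3089, 0.0331]
ee_rot: [0.002, 0.998, -0.066, 0.005]
ft_force: [-0.1, 0.1, -0.5]
finger_gap: 0.0237
rows [ 0.  -0.5 23.6] turn -0.0 | yang now -97.5 j7 -1.32 tcp [0.5804 0.3089 0.0331] F [ 0.3 -0.  -1.4] gap 0.0237 t 10.9
```

View pics/k2.png

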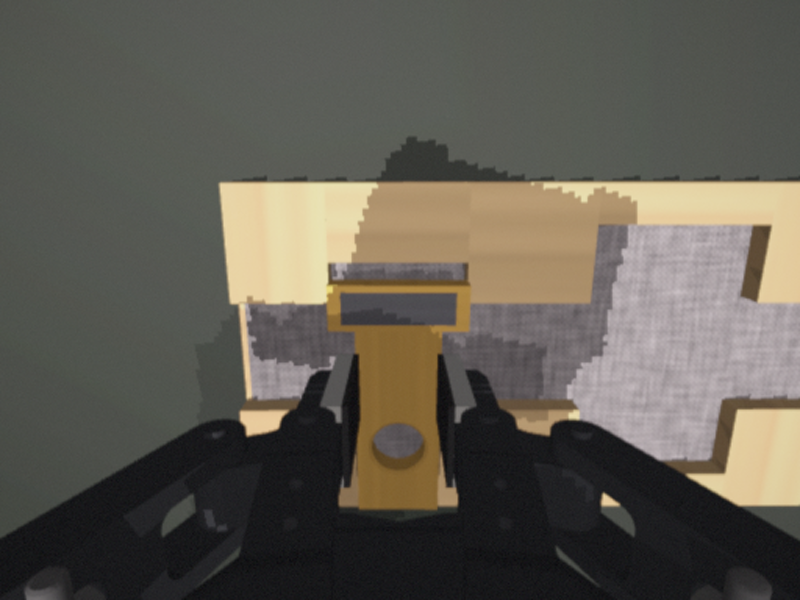

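```bash
python3 - <<'E'
from h import *
np.set_printoptions(precision=2,suppress=True)
s=lambda L:(np.array(L,float)+.5)*.64-.5
S=state(); q=S['ee_rot']; R=Rn.from_quat([q[1],q[2],q[3],q[0]]).as_matrix()
f=lambda P,z:((w('k',s(P),z)-S['ee_pos'])@R)*1000
print('pocket',f([(328,263),(468,263)],.014),'slide',f([(327,281),(470,281),(356,508),(438,506)],S['ee_pos'][2]+.0035))
E
```

```text
pocket [[ 34.29 -24.07  19.35]
 [ 34.25  22.5   19.51]] slide [[ 33.48 -21.32  -3.25]
 [ 33.44  20.01  -3.1 ]
 [-42.74 -14.57  -3.97]
 [-42.05  12.29  -3.87]]
```

```bash
python3 -m handwheel '[[-1.6,0,0,0],[-1.6,0,6,0],[-1.6,0,12,0],[-1.6,0,17,0],[-1.6,0,20,0],[-1.6,0,22,0],[-1.6,0,22,0]]'
python3 -c "
from h import *; go(.5791,.309,.0095,-97.5)"
```

```text
clock: 11.6
ee_pos: [0.5788, 0.3089, 0.0106]
ee_rot: [0.002, 0.998, -0.066, 0.005]
ft_force: [0.9, 0.4, -1.7]
finger_gap: 0.0239
rows [ 0.2 -0.1  1.1] turn -0.0 | yang now -97.5 j7 -1.3 tcp [0.5788 0.3089 0.0106] F [ 0.9  0.4 -1.7] gap 0.0239 t 11.6
```

```bash
python3 -m handwheel '[[0,0,1.5,0],[0,0,2,0],[0,0,2,0]]'
python3 -m handwheel '[[0,0,0,0],[0,0,0,0],[0,0,0,0],[0,0,0,0]]' 110
python3 -m handwheel '[[0,0,-10,0],[0,0,-40,0],[0,0,-80,0],[-20,0,-120,0],[-60,0,-150,0],[-80,0,-150,0],[-80,0,-150,0]]' 
python3 - <<'E'
from h import *
s=snap('wrist','l'); go(.4226,.2064,.15,52.9)
cv2.imwrite('pics/l2.png',cv2.resize(s['image'][:,:,::-1],(800,600),interpolation=cv2.INTER_CUBIC))
E
```

```text
clock: 11.9
ee_pos: [0.5792, 0.3089, 0.0096]
ee_rot: [0.002, 0.998, -0.066, 0.005]
ft_force: [-1.4, -0.0, 6.0]
finger_gap: 0.0236
clock: 12.3
ee_pos: [0.5793, 0.3089, 0.0095]
ee_rot: [0.002, 0.998, -0.066, 0.005]
ft_force: [-0.8, -0.0, -0.6]
finger_gap: 0.0484
clock: 13.0
ee_pos: [0.4956, 0.321, 0.1596]
ee_rot: [0.001, 0.998, -0.065, 0.003]
ft_force: [0.7, 0.5, -0.0]
finger_gap: 0.0483
rows [-59.4 123.    9.1] turn 0.517 | yang now -97.5 j7 -1.47 tcp [0.4974 0.3207 0.1594] F [-0.4 -0.2  0.5] gap 0.0484 t 13.05
```

View pics/l2.png

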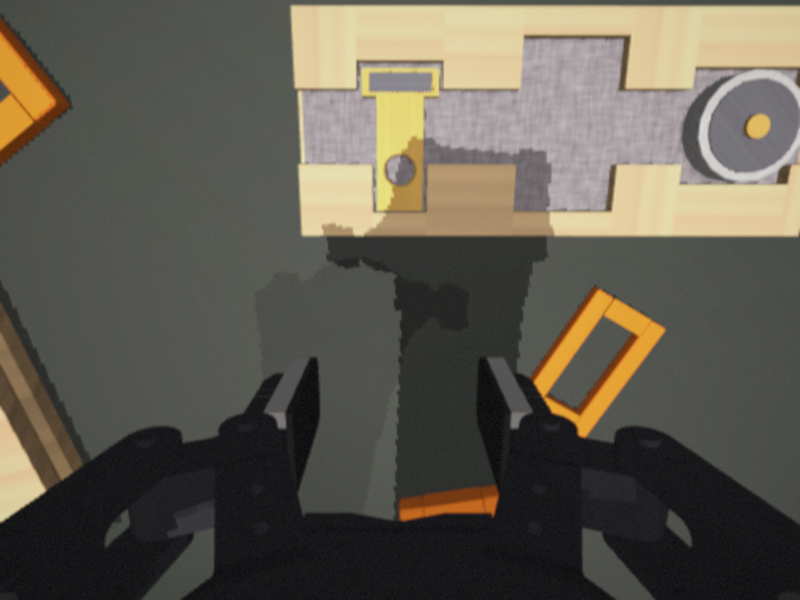

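Slide is flat in its pocket, head in the wide part at (400,80). Next I'll move behind the small frame for a numeric close-up.

```bash
python3 -c "
from h import *; go(.3757,.2419,.16,54)"
```

```text
rows [-110.4   93.9   -1.5] turn 0.498 | yang now -97.5 j7 -1.47 tcp [0.4974 0.3207 0.1594] F [-0.4 -0.2  0.5] gap 0.0484 t 13.05
```

```bash
python3 -m handwheel '[[-40,34,0,0.14],[-80,68,0,0.28],[-110,94,0,0.42],[-110,94,0,0.5],[-110,94,0,0.5],[-110,94,0,0.5],[-110,94,0,0.5]]' 45 30
cat > fr.py <<'E'
from h import *
import sys
n=sys.argv[1]; s=snap('wrist',n)
hsv=cv2.cvtColor(s['image'],cv2.COLOR_RGB2HSV)
m=cv2.inRange(hsv,(5,150,60),(22,255,255)); m[300:]=0
cs,_=cv2.findContours(m,cv2.RETR_EXTERNAL,2)
for c in cs:
    if cv2.contourArea(c)>800:
        r=cv2.minAreaRect((w(n,c[:,0],.009)[:,:2]*1000).astype(np.float32)); print(cv2.boundingRect(c),r)
E
python3 fr.py m; python3 -c "
from h import *; go(.4242,.2066,.004,54)"
```

```text
clock: 13.75
ee_pos: [0.3781, 0.2424, 0.1588]
ee_rot: [-0.0, 0.951, -0.309, 0.006]
ft_force: [0.0, -0.7, 0.5]
finger_gap: 0.0704
(202, 223, 121, 77) ((285.06732177734375, 303.34490966796875), (108.39409637451172, 78.35053253173828), 2.0295445919036865)
(230, 65, 61, 102) ((421.8712463378906, 207.46873474121094), (52.27497863769531, 88.88021850585938), 52.73293685913086)
rows [ 56.9   2.2 155.4] turn -0.0 | yang now -126.0 j7 -1.75 tcp [0.3778 0.2423 0.1588] F [-0.7  0.2  0.7] gap 0.0704 t 13.8
```

```bash
python3 -c "
from h import *; go(.4219,.2075,.005,52.7)"
```

```text
rows [ 54.5   2.8 154.3] turn 0.023 | yang now -126.0 j7 -1.75 tcp [0.3778 0.2423 0.1588] F [-0.7  0.2  0.7] gap 0.0704 t 13.8
```

```bash
python3 -m handwheel '[[30,1,20,0.023],[54.5,2.8,60,0.023],[54.5,2.8,100,0.023],[54.5,2.8,130,0.023],[54.5,2.8,145,0.023],[54.5,2.8,154,0.023],[54.5,2.8,154,0.023],[54.5,2.8,154,0.023]]'
python3 -c "
from h import *; go(.4219,.2075,.004,52.7)"
```

```text
clock: 14.6
ee_pos: [0.4228, 0.2077, 0.0054]
ee_rot: [-0.0, 0.947, -0.32, 0.006]
ft_force: [0.1, -0.1, 0.3]
finger_gap: 0.0701
rows [-0.6  0.7  1.4] turn 0.0 | yang now -127.3 j7 -1.33 tcp [0.4228 0.2077 0.0054] F [ 0.1 -0.1  0.3] gap 0.0701 t 14.6
```

```bash
python3 -m handwheel '[[-0.6,0.7,1.4,0],[-0.6,0.7,1.4,0],[-0.6,0.7,1.4,0],[-0.6,0.7,1.4,0],[-0.6,0.7,1.4,0],[-0.6,0.7,1.4,0]]' 255
python3 -m handwheel '[[0,0,-10,0],[0,0,-40,0],[0,0,-80,0],[0,0,-80,0]]'
python3 -c "
from h import *; s=snap('wrist','n'); go(.48,.24,.1,-97.5)
S=state(); q=S['ee_rot']; R=Rn.from_quat([q[1],q[2],q[3],q[0]]).as_matrix()
hsv=cv2.cvtColor(s['image'],cv2.COLOR_RGB2HSV)
m=cv2.inRange(hsv,(5,150,60),(22,255,255))
cs,_=cv2.findContours(m,0,2)
for c in cs:
  if cv2.contourArea(c)>800:
    p=((w('n',c[:,0],S['ee_pos'][2]+.006)-S['ee_pos'])@R)*1000
    print(cv2.boundingRect(c),p.min(0).round(1),p.max(0).round(1))
    for x in (10,25,42): 
      k=p[abs(p[:,0]-x)<2]
      if len(k): print(x,k[:,1].min().round(1),k[:,1].max().round(1))
"
```

```text
clock: 15.2
ee_pos: [0.4225, 0.2077, 0.0047]
ee_rot: [-0.001, 0.947, -0.32, 0.006]
ft_force: [-0.5, 1.3, 4.8]
finger_gap: 0.05
clock: 15.6
ee_pos: [0.4235, 0.2082, 0.088]
ee_rot: [-0.003, 0.947, -0.32, 0.009]
ft_force: [-0.0, 0.6, -0.3]
finger_gap: 0.0498
rows [ 26.9 -60.  -12.7] turn -0.52 | yang now -127.3 j7 -1.55 tcp [0.4225 0.2085 0.0864] F [-0.5  1.1 -1.2] gap 0.0504 t 15.65
(196, 152, 118, 182) [-46.3 -27.3  -6.8] [46.4 24.7 -5.2]
10 -26.8 24.6
25 -27.1 -26.7
42 -27.2 24.7
```

```bash
python3 - <<'E'
from h import *
np.set_printoptions(precision=2,suppress=True)
s=lambda L:(np.array(L,float)+.5)*.64-.5
th=-.1313;R=np.array([[np.cos(th),-np.sin(th)],[np.sin(th),np.cos(th)]]);t=np.array([.5692,.2226])
L=lambda p,z:((w('l',s(p),z)[:,:2]-t)@R)*1000
print(L([(357,62),(443,62),(374,211),(425,211)],.014)); print(L([(524,37),(630,37),(520,90),(625,90),(515,165),(613,165),(612,210)],.014))
print('slide',L([(361,67),(440,67),(376,211),(425,211)],.013))
go(.5687,.2161,.1,-97.5)
E
```

```text
[[ 33.55 110.67]
 [ 33.63  64.59]
 [-45.38 102.41]
 [-45.34  73.01]]
[[ 45.88  21.98]
 [ 45.98 -34.2 ]
 [ 19.72  22.42]
 [ 19.82 -34.65]
 [-19.64  22.7 ]
 [-19.56 -32.55]
 [-44.62 -34.78]]
slide [[ 31.26 108.64]
 [ 31.34  66.06]
 [-45.47 101.3 ]
 [-45.43  72.95]]
rows [111.9 -94.7 -11.3] turn -0.52 | yang now -127.3 j7 -1.55 tcp [0.42 0.21 0.09] F [-0.5  1.1 -1.2] gap 0.0504 t 15.65
```

```bash
python3 -m handwheel '[[37,-31,-11,-0.13],[74,-62,-11,-0.26],[112,-94.7,-11,-0.39],[112,-94.7,-11,-0.52],[112,-94.7,10,-0.52],[112,-94.7,35,-0.52],[112,-94.7,57,-0.52],[112,-94.7,57,-0.52],[112,-94.7,57,-0.52]]'
python3 - <<'E'
from h import *
s=snap('wrist','o'); go(.5687,.2161,.0095,-97.5)
cv2.imwrite('pics/o2.png',cv2.resize(s['image'][:,:,::-1],(800,600),interpolation=cv2.INTER_CUBIC))
# numeric: frame vs pocket in image: orange mask columns near front bar, and pocket grey left/right
im=s['image']; hsv=cv2.cvtColor(im,cv2.COLOR_RGB2HSV); m=cv2.inRange(hsv,(5,200,60),(20,255,255)); m[:,:100]=0
for r in range(110,240,8):
    x=np.nonzero(m[r])[0]
    if len(x): print(r,x.min(),x.max(), hsv[r,[max(x.min()-12,0),x.min()-6,x.min()-3,min(x.max()+3,511),min(x.max()+6,511),min(x.max()+12,511)],1])
c=np.nonzero(m.any(1))[0]; print('first orange row',c.min()); print([(r,tuple(int(v) for v in hsv[r,250])) for r in range(c.min()-24,c.min()+4,2)])
E
```

```text
clock: 16.55
ee_pos: [0.5691, 0.2158, 0.0309]
ee_rot: [-0.0, 0.998, -0.065, 0.007]
ft_force: [0.4, -0.1, -0.3]
finger_gap: 0.05
rows [-1.5 -0.  22.3] turn 0.0 | yang now -97.5 j7 -1.14 tcp [0.5698 0.2159 0.0318] F [-0.4 -0.1 -0.2] gap 0.0504 t 16.6
158 221 311 [186 182 181 102  98 101]
166 222 311 [175 170 169 101  97  99]
174 222 311 [175 171 171 100 100  98]
182 218 310 [178 175 191 102  99  98]
190 212 310 [180 179 178  99  97  99]
198 209 310 [ 59 184 181  19  14  18]
206 199 309 [19 16 15 21 15 18]
214 200 309 [21 20 19 14 18 15]
222 200 309 [21 18 19 17  9 16]
230 201 308 [ 6  8 10 27 13  6]
238 202 307 [ 9 64 91 26 43  9]
first orange row 154
[(130, (17, 98, 171)), (132, (17, 97, 171)), (134, (17, 98, 171)), (136, (17, 99, 168)), (138, (17, 100, 163)), (140, (17, 100, 160)), (142, (17, 100, 161)), (144, (17, 98, 161)), (146, (10, 43, 125)), (148, (167, 15, 117)), (150, (165, 17, 123)), (152, (2, 38, 113)), (154, (11, 199, 118)), (156, (13, 209, 177))]
```

```bash
python3 - <<'E'
from h import *
np.set_printoptions(precision=2,suppress=True)
im=cv2.imread('pics/o.png'); hsv=cv2.cvtColor(im,cv2.COLOR_BGR2HSV)
for r in (148,150):
    g=np.nonzero(hsv[r,150:350,1]<60)[0]+150; print(r,g.min(),g.max(),len(g))
for r in (162,180): print([int(v) for v in hsv[r,192:228:2,1]],[int(v) for v in hsv[r,192:228:2,2]],[int(v) for v in hsv[r,192:228:2,0]])
S=state(); q=S['ee_rot']; R=Rn.from_quat([q[1],q[2],q[3],q[0]]).as_matrix()
f=lambda P,z:((w('o',P,z)-S['ee_pos'])@R)*1000
zt=S['ee_pos'][2]+.0055
print('pocket far',f([(250,145.5)],.014),'lat',f([(g.min(),148),(g.max()+1,148)],.014))
print('frame far',f([(250,153.5),(250,156)],zt),'lat',f([(199.5,214),(309.5,214)],zt))
E
```

```text
148 202 308 107
150 201 308 108
[70, 70, 99, 188, 176, 176, 173, 175, 175, 171, 171, 169, 171, 170, 178, 201, 173, 207] [225, 225, 207, 225, 225, 224, 225, 225, 225, 225, 225, 225, 225, 225, 225, 222, 218, 193] [22, 22, 18, 18, 20, 20, 20, 20, 20, 20, 20, 21, 21, 21, 19, 15, 20, 13]
[76, 77, 82, 187, 182, 178, 178, 177, 177, 177, 175, 173, 170, 176, 206, 211, 209, 213] [225, 224, 218, 222, 224, 225, 225, 225, 225, 225, 225, 225, 225, 219, 191, 162, 189, 192] [21, 21, 20, 16, 20, 20, 20, 20, 20, 20, 20, 20, 20, 19, 13, 13, 13, 13]
pocket far [[45.32 -2.97 18.56]] lat [[ 44.06 -27.73  18.59]
 [ 44.07  26.82  18.47]]
frame far [[44.84 -2.67 -4.79]
 [43.76 -2.67 -4.81]] lat [[ 17.23 -25.75  -5.18]
 [ 17.26  24.3   -5.28]]
```

View pics/o2.png

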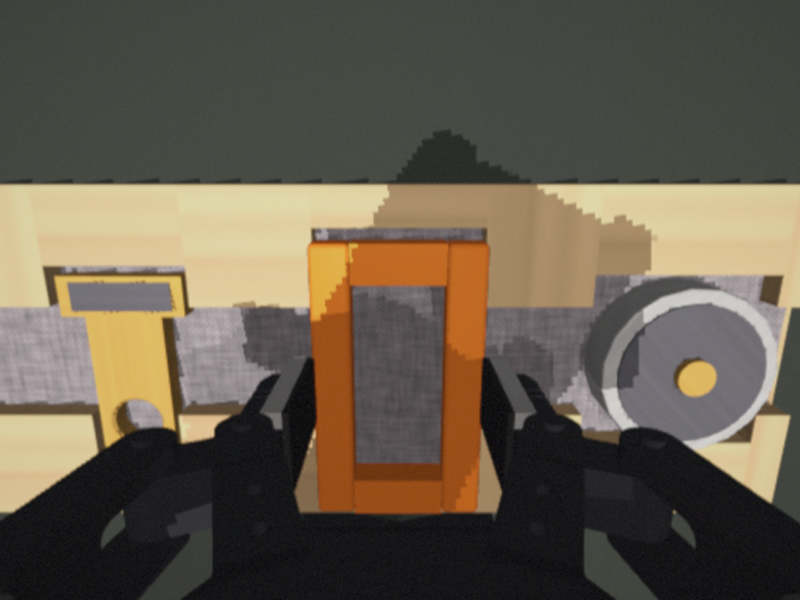

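Frame sits just over its pocket and aligned laterally. It needs -1.5 mm along x, then lowering.

```bash
python3 -m handwheel '[[-1.5,0,0,0],[-1.5,0,6,0],[-1.5,0,12,0],[-1.5,0,16,0],[-1.5,0,19,0],[-1.5,0,21,0],[-1.5,0,21,0]]'
python3 -c "
from h import *; go(.5682,.2159,.0095,-97.5)"
```

```text
clock: 17.3
ee_pos: [0.5686, 0.216, 0.0105]
ee_rot: [-0.0, 0.998, -0.065, 0.008]
ft_force: [-0.4, -0.4, -0.7]
finger_gap: 0.0503
rows [-0.4  0.2  1. ] turn 0.0 | yang now -97.5 j7 -1.11 tcp [0.5686 0.216  0.0105] F [-0.4 -0.4 -0.7] gap 0.0503 t 17.3
```

```bash
python3 -m handwheel '[[0,0,1,0],[0,0,1.5,0],[0,0,1.5,0]]'
python3 -m handwheel '[[0,0,0,0],[0,0,0,0],[0,0,0,0],[0,0,0,0]]' 72
python3 -m handwheel '[[0,0,-8,0],[0,0,-30,0],[0,0,-70,0],[-20,0,-110,0],[-60,0,-150,0],[-80,0,-150,0],[-80,0,-150,0],[-80,0,-150,0]]'
python3 - <<'E'
from h import *
np.set_printoptions(precision=1,suppress=True)
s=snap('wrist','p'); snap('scene','q'); go(.5,.22,.15)
th=-.1313;R=np.array([[np.cos(th),-np.sin(th)],[np.sin(th),np.cos(th)]]);t=np.array([.5692,.2226])
hsv=cv2.cvtColor(s['image'],cv2.COLOR_RGB2HSV)
def rep(n,m,z):
    cs,_=cv2.findContours(m,0,2)
    for c in cs:
        if cv2.contourArea(c)>500:
            r=cv2.minAreaRect((((w('p',c[:,0],z)[:,:2]-t)@R)*1000).astype(np.float32)); print(n,cv2.boundingRect(c),r)
m=cv2.inRange(hsv,(5,190,60),(17,255,255)); m[300:]=0; rep('orange',m,.015)
m=cv2.inRange(hsv,(18,140,60),(30,255,255)); m[300:]=0; rep('brass',m,.013)
E
```

```text
clock: 17.6
ee_pos: [0.5688, 0.2159, 0.0098]
ee_rot: [-0.001, 0.998, -0.066, 0.008]
ft_force: [-2.0, 0.1, 5.1]
finger_gap: 0.0501
clock: 18.0
ee_pos: [0.5688, 0.216, 0.0097]
ee_rot: [-0.001, 0.998, -0.065, 0.008]
ft_force: [0.3, -0.0, -0.5]
finger_gap: 0.0616
clock: 18.8
ee_pos: [0.487, 0.2267, 0.1589]
ee_rot: [-0.001, 0.998, -0.065, 0.008]
ft_force: [0.8, 0.2, -0.5]
finger_gap: 0.0614
rows [12.5  4.7  8.7] turn 0 | yang now -97.5 j7 -1.32 tcp [0.5 0.2 0.2] F [-0.3  0.7  0.3] gap 0.0611 t 18.9
orange (250, 88, 35, 50) ((-21.02808952331543, -16.117809295654297), (29.58221435546875, 42.048397064208984), 89.86946868896484)
brass (225, 33, 14, 104) ((1.351715087890625, 14.370007514953613), (85.3232192993164, 10.360671043395996), 0.03405103087425232)
brass (239, 31, 47, 59) ((22.404815673828125, -11.529176712036133), (46.294803619384766, 38.758331298828125), 0.0255156010389328)
```

```bash
python3 - <<'E'
from h import *
th=-.1313;R=np.array([[np.cos(th),-np.sin(th)],[np.sin(th),np.cos(th)]]);t=np.array([.5692,.2226])
im=cv2.imread('pics/p.png'); hsv=cv2.cvtColor(im,cv2.COLOR_BGR2HSV)
m=cv2.inRange(hsv,(5,135,60),(30,255,255)); m[:, :205]=0; m[300:]=0
m2=cv2.inRange(hsv,(18,100,60),(32,255,255)); m2[:,205:]=0; m2[200:]=0
for n,mm,z in(('frame',m,.015),('slide',m2,.013)):
    cs,_=cv2.findContours(mm,0,2)
    for c in cs:
        if cv2.contourArea(c)>500: print(n,cv2.boundingRect(c),cv2.minAreaRect((((w('p',c[:,0],z)[:,:2]-t)@R)*1000).astype(np.float32)))
# carousel/case/cam unchanged apart from the turn: compare before/after scene
a=cv2.imread('pics/a.png').astype(int);q=cv2.imread('pics/q.png').astype(int)
d=(abs(a-q).max(2)>60).astype(np.uint8); cs,_=cv2.findContours(d,0,2)
print([cv2.boundingRect(c) for c in cs if cv2.contourArea(c)>25])
E
```

```text
frame (225, 31, 62, 108) ((1.0977783203125, -5.776988983154297), (51.59343338012695, 88.01202392578125), 89.99874877929688)
slide (120, 50, 53, 91) ((-7.441167831420898, 87.96311950683594), (44.597259521484375, 75.68672180175781), 88.8780288696289)
[(318, 207, 12, 19), (263, 192, 46, 37), (274, 162, 32, 28), (401, 154, 52, 12), (308, 125, 18, 33), (302, 59, 18, 10), (475, 53, 22, 52), (320, 23, 11, 19), (438, 0, 73, 89), (295, 0, 61, 60), (259, 0, 19, 15)]
```

```bash
python3 -c "
from workcell import close_job; print(close_job())"
```

```text
the job is handed in; nothing more can be done
None
```

The kit is complete, and I handed it in at about 19 s on the clock, well inside the 69 s limit.

- **Carousel and slide:** I turned the carousel by its knob, about 74° clockwise, to bring the coin slide to the notch. I lifted the slide out and set it down in its T-shaped pocket before releasing it, head end in the wide part.
- **Frame:** I then set the smallest orange frame down in the middle pocket. The close view before the grasp measured it at 52 x 89 mm, which confirmed it was the right one.

**Last checks:**
- **Frame position:** it measured 88.0 x 51.6 mm at its seated height and square to the tray. Its centre is 1.1 mm from the tray's middle along x and within 0.5 mm of the pocket's centre along y.
- **Slide position:** it measured 75.7 mm long and about 1 mm from nominal. An earlier wrist picture showed it flat with its head in the wide part.
- **Forces:** the wrist force I read after each move stayed at about 6 N or below. The arm ended clear of everything.

**Not seen by eye:** the picture limit was used up, so I checked the final frame position only by measurement. A before/after comparison of the scene camera flagged part of one of the larger frames. I put that down to the arm's moving shadow and did not confirm it.

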